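# Swap the brass weights in the sprung vee clamp

### The arm

A 6-joint arm with a two-finger parallel gripper is mounted at the origin on a cart in front of the work surface, level with it; the furniture and walls round the work are solid. World frame = base frame: x ahead of the robot, y to its left, z up, the work surface at z = 0. Lengths are in mm, angles in rad, forces in N, time in s.
With the tool pointing down it reaches from about 400 to 925 mm from the base axis. Payload 12.5 kg.
Tool frame: the origin (TCP) lies midway between the tips of the shut fingers; the grasp point (between the pads) lies 19 mm behind it; z points along the fingers, y is the direction in which the jaws open and shut (so a half turn about z gives the same grasp; the last joint's range is limited). The gripper opens to 95 mm and grips with 3 to 60 N. Pads are 20 mm wide; open, the fingers measure 119 mm over their backs; the gripper's body (75 mm by 180 mm) begins 59 mm behind the grasp point.
Start: joints at [1.225, 0.491, 1.559, -0, 1.092, -0.106], TCP at [148.424, 607.138, 214.661] pointing down, gripper open.
Joint ranges: [-3.1, 3.1], [-0.84, 2.19], [0.05, 2.79], [-1.13, 4.28], [0.06, 2.93], [-2.69, 2.69]. Speed limits (rad/s): [2.22, 2.22, 2.79, 3.14, 3.14, 3.14].

### API

Orientations are given as [roll, pitch, yaw] about the fixed x, y, z axes, in that order (R = Rz(yaw) Ry(pitch) Rx(roll)).
In Python, from cell import env gives the robot as it stands.
- The arm moves only by the tool drive_tool, never from a script. Its argument "increments" is a list of rows, each a list of 2 entries, a list of its own where there are three numbers: the shift along the tool's x, y, z as a fraction of full scale, then the turn, a rotation vector about the tool's x, y, z as a fraction of full scale. In form: [[[x, y, z], [ax, ay, az]], ...]. A call has 1 to 5 rows; each row shifts and turns the commanded pose from where the row before left it, along the tool's axes as they then stand; what a row does not reach is not made up. Full scale, the value 1, is 30 mm for a shift and 0.08 rad for a turn. A row lasts 1/12 s, in which the tool goes at most 41.7 mm and 7.16 degrees, less where a joint would pass 70% of its speed; a pose out of reach is approached as far as the arm can. A call with a number of a shift or a turn outside -1 to 1 is refused whole. A call with a gripper value outside its range is refused whole. "jaw" is the opening, from -1 (shut) to 1 (fully open), so that 0 is half open, set as the call begins (left out, the last holds). The fingers move at their own pace and stop on an object; the grip force is fixed at half the most. Time passes only in rows, so rows that do not move let the fingers close. It gives the time, the measured TCP pose, the force and the opening at its end, in the units of the state.
- env.state(): the state, without advancing time (a new reading comes with each control period).
- env.read_camera(name): name is "side" or "top" or "wrist"; returns a dict with "pixels" (400x640x3 uint8, blue, green, red), "vertical_fov" (degrees; the focal length in pixels is half the picture's height over the tangent of half this angle, whatever the lens; pixels are square), "cx", "cy" (the principal point, pixels), "world_to_cam" (4x4, takes a point from world to camera coordinates). Camera axes: x right, y down, z forward; pixel columns grow to the right and rows downward; lengths in mm; the calibration is good to about 2 mm. The wrist camera is an equidistant fisheye: a pixel r from the principal point sees the ray r / f radians off the axis. A picture is of the moment at which its call begins. There is no depth.
- env.job_done(): hands the job in, once; it reports no verdict.
Trained networks look in a picture, given as the dict that the camera call returned (one of the last four; its "shot" number tells which), for a name from the list of things; names that differ only in an ending like _2 or _b are one class to them, and where a whole thing is asked for, a point or a joint stands for the part that bears it (a point fixed in the world has none). Each returns a list of dicts, best first, with "score" (0 to 1); they miss things now and then, are a little off and sometimes report something else, mostly with a low value. They report only what shows in the picture. A call takes as long as a camera call. They do not tell look-alikes from the thing itself.
- env.boxes_of(target, picture): "point" ([x, y, z] in mm, in world coordinates, good to about 4 mm: the middle of the surface that is visible of it).
- env.tip_of(target, picture): "point" ([x, y, z] in mm, in world coordinates, good to about 4 mm: a listed point, or the origin of a listed thing).
The state is a dict: "t": time; "joints": joint angles; "qvel": joint speeds; "tau": joint torques, N m; "eef_pos": TCP position; "tcp_rot": TCP orientation; "ft_force": force on the tool from outside, world axes, zero at the start; "moment": the same for the moment, N m; "opening": opening from 0.0 (shut) to 1.0 (fully open).
Only numpy, scipy, OpenCV 4.12 (cv2) and the standard library are available. Lean on these libraries where they do the work, as an engineer would, in place of code of your own. Each camera call takes 0.05 s, during which the arm holds its last target.

### The job

The small brass weight in the blue bench clamp is finished and the large one is next to be held for adjusting. Pull the clamp's sprung jaw by its two red squeeze tabs right out to its stop and let go so that it latches there, stand the small weight upright in the long empty compartment of the black tray, and stand the large weight upright between the open jaws. Then squeeze the tabs to free the latch and ease the jaw up until it grips the large weight in the vee; never let the jaw snap shut, and leave the oil vial standing where it is.

Things in the scene. Friction and masses are not known exactly. Their poses are not given: they have to be found in the camera images.
- clamp: slate-blue clamp, base 188 x 72 mm (x, y), fixed. Origin at the middle of its underside; z up. Work stands on its blue bed, 12 mm above the bench. Fixed jaw toward +x. The sprung jaw is on a dark steel slide: a spring pushes it to +x, onto the work; it is pulled out to -x. Blue end plate at x -89 to -77 mm, 35 mm high. Steel rails at y 26 to 32 mm either side, x -77 to -3 mm, tops 26 mm high.
- clamp_jaw (a joint): travel of the sprung jaw, m: 0 shut, grows as it is pulled to the clamp's -x, 0.045 at the stop; about 0.009 gripping the small weight, 0.0165 the large. The spring shuts it with 7 N at 0, 10 N at the stop. Tabs let go beyond 0.038 spring into rail notches and latch the jaw at 0.038, until squeezed; let go from 0.037 to 0.018 it flies shut.
- clamp_grip (a point): midway between the two upright red squeeze tabs, 50 mm above the bench; moves with the jaw (clamp x = -11 mm at jaw 0). Each tab: 28 mm long (x), 15 to 61 mm high, with an 8 mm outward lip on its -x edge, 15 to 19 mm behind this point, to pull on. Width over the tabs along y: 50 mm latched, 41 between the rails, 36 squeezed home (4 N each). Squeeze above the rails, fingers against the lips.
- clamp_seat (a point): point on the bed where the large weight's axis ends up when gripped: clamp x = +45 mm, y = 0, 12 mm above the bench; axes as the clamp's. The weight may be stood up to 10 mm short of it (toward -x): the jaw pushes it home and the vee centres it. Jaw latched out, its flat face stands 56 mm from the deepest line of the vee.
- small_weight: the finished, smaller brass weight: round body 25 mm across and 14 mm high, with a shoulder and a knob, 23 mm high in all, 0.075 kg. Origin at the centre of its underside, z up. It starts gripped in the clamp, its axis at x = +49 mm of the clamp.
- large_weight: the larger brass weight: round body 32 mm across and 18 mm high, with a shoulder and a knob, 30 mm high in all, 0.16 kg. Origin at the centre of its underside, z up. It starts standing on the bench.
- tray: black open tool tray, 318 x 92 x 38 mm (x, y, z), fixed; walls and floor 5 mm. Origin at the underside, middle. A cross wall at x = +53 to +57 mm divides it: the long empty compartment reaches from x = -154 to +53 mm, y = -42 to +40 mm, its floor 5 mm above the bench; the short one holds a pencil stub and chalk.
- oil_vial: square glass vial of amber oil with a dark cap, 30 x 34 x 64 mm, standing loose on the bench; leave it where it stands. Origin at its underside, z up.
- fixed_vee (a point): deepest line of the fixed jaw's copper 120-degree vee (clamp x = +63.5 mm, y = 0) at its top, 24 mm above the bench; axes as the clamp's. The sprung jaw facing it is a flat copper pad. Both are 22 to 26 mm wide in y and stand 12 mm above the bed; beside them the bed is open, so fingers that close along the clamp's y pass.
Things that resemble listed ones, but are neither listed nor needed, are in the scene too. Leave any pink or turquoise look-alike of the large_weight alone.

How it is judged:
By the outcome, as a careful person would: the job done as asked, in the order asked, and still so for the second after the job is handed in, with the robot touching nothing.
It also fails if it takes over 64 s, if anything falls off the work surface, if the arm or the gripper's body presses on something with over 40 N, if the wrist force passes 120 N, or if a joint passes its speed limit or range.

## Working session

There is one attempt and no reset: what is moved stays moved. The work goes in short steps, Python scripts to look and compute and a tool call to move; the robot and the scene stay as the last step left them, time stands still between calls to the robot, and variables do not carry over. Pictures are saved under pics/ and viewed, and the job is handed in when it is done.

Besides the shell and the picture viewer there is one more tool, called as a command line: name --argument value ..., lists and objects as JSON in quotes. drive_tool: Moves the arm, as the interface text tells. Its arguments: {"type":"object","properties":{"increments":{"type":"array","items":{"type":"array"}},"jaw":{"type":"number"}},"required":["increments"]}

```bash
ls -la; mkdir -p pics
cat > h.py <<'E'
import numpy as np, cv2
from cell import env
def shot(name,fn):
    p=env.read_camera(name); cv2.imwrite('pics/'+fn,p['pixels']); return p
E
python3 - <<'E'
from h import *
s=env.state(); print({k:np.round(v,3).tolist() for k,v in s.items()})
for n in ['side','top','wrist']:
    p=shot(n,n+'0.png'); print(n,p['vertical_fov'],p['cx'],p['cy'],np.round(p['world_to_cam'],3).tolist())
    for t in ['clamp','clamp_grip','clamp_seat','small_weight','large_weight','tray','oil_vial','fixed_vee']:
        try: print(t,[(np.round(d['point'],0).tolist(),round(d['score'],2)) for d in env.tip_of(t,p)][:4])
        except Exception as e: print(t,e)
E
```

```text
total 12
drwxr-xr-x  3 agent agent 4096 Dec  7 06:28 .
drwxr-xr-x 23 root  root  4096 Dec  7 06:28 ..
drwxr-xr-x  2 agent agent 4096 Dec  7 06:28 pics
{'t': 0.0, 'joints': [1.225, 0.492, 1.559, 0.0, 1.092, -0.106], 'qvel': [0.0, 0.0, 0.001, 0.001, -0.001, 0.0], 'tau': [0.002, -61.261, -25.818, 0.069, 0.048, -0.0], 'eef_pos': [148.318, 606.886, 214.081], 'tcp_rot': [-3.141, -0.0, 2.902], 'ft_force': [0.09, 0.023, -0.248], 'moment': [-0.033, 0.004, -0.05], 'opening': 1.0}
side 52.587438965837926 320.43544780389425 197.0634173506107 [[1.0, 0.021, -0.014, -478.206], [-0.001, -0.504, -0.863, 187.727], [-0.025, 0.863, -0.504, 967.341], [0.0, 0.0, 0.0, 1.0]]
clamp [([575.0, 210.0, -0.0], 0.7), ([468.0, 284.0, -4.0], 0.31)]
clamp_grip [([575.0, 232.0, 54.0], 0.8)]
clamp_seat [([574.0, 163.0, 14.0], 0.64)]
small_weight [([578.0, 161.0, 10.0], 0.49)]
large_weight [([466.0, 285.0, -3.0], 0.69), ([300.0, 446.0, 1.0], 0.63), ([322.0, 203.0, -3.0], 0.61), ([508.0, 355.0, -2.0], 0.51)]
tray [([568.0, 468.0, -2.0], 0.75)]
oil_vial [([641.0, -36.0, 0.0], 0.77)]
fixed_vee [([576.0, 148.0, 25.0], 0.96)
[... 258 characters left out ...]
 [([577.0, 225.0, 48.0], 0.7)]
clamp_seat [([574.0, 162.0, 15.0], 0.59)]
small_weight [([579.0, 160.0, 12.0], 0.46), ([568.0, 467.0, 1.0], 0.35)]
large_weight [([565.0, 470.0, 1.0], 0.72), ([503.0, 356.0, -2.0], 0.71), ([460.0, 280.0, 2.0], 0.66), ([301.0, 449.0, 5.0], 0.56)]
tray [([568.0, 469.0, 2.0], 0.6)]
oil_vial [([643.0, -34.0, 0.0], 0.86)]
fixed_vee [([576.0, 149.0, 22.0], 0.97)]
wrist 65.70646984690485 320.9513874611496 203.39369764583063 [[0.238, 0.971, -0.0, -625.441], [0.936, -0.229, 0.267, -30.33], [0.259, -0.064, -0.964, 390.49], [0.0, 0.0, 0.0, 1.0]]
clamp []
clamp_grip []
clamp_seat []
small_weight []
large_weight [([295.0, 446.0, 2.0], 0.51)]
tray []
oil_vial []
fixed_vee []
```

View pics/side0.png

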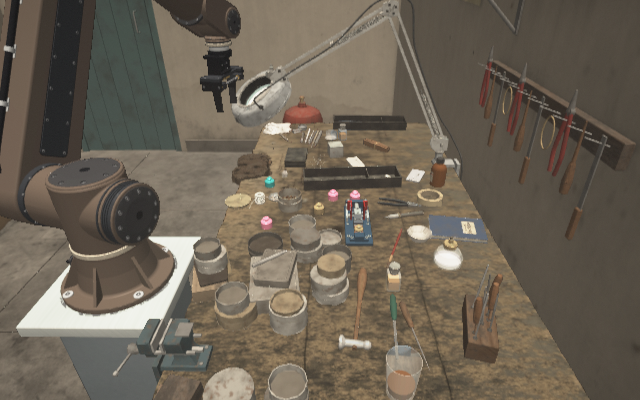

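View pics/top0.png

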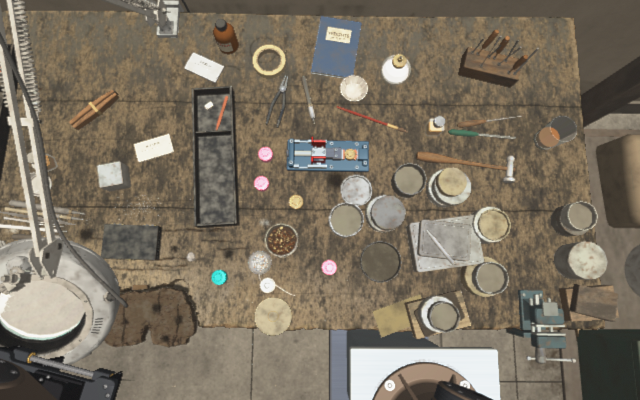

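View pics/wrist0.png

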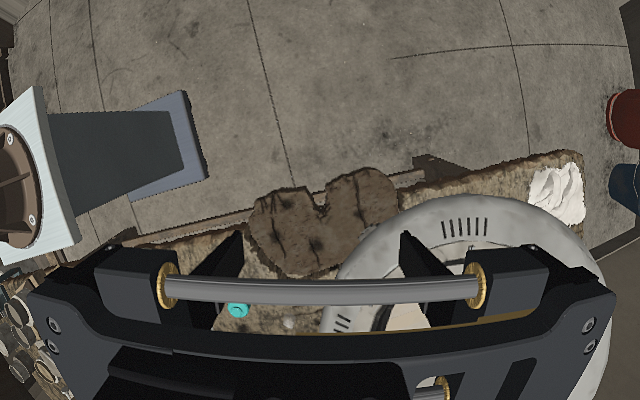

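Run:
```python
import cv2,numpy as np
a=cv2.imread('pics/top0.png')[125:225,245:385]; a=cv2.resize(a,None,fx=5.7,fy=5.7,interpolation=cv2.INTER_CUBIC); cv2.imwrite('pics/topc.png',a[:590])
a=cv2.imread('pics/side0.png')[160:260,250:390]; a=cv2.resize(a,None,fx=5.7,fy=5.7,interpolation=cv2.INTER_CUBIC); cv2.imwrite('pics/sidec.png',a[:590])
```

```text
(no output)
```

View pics/topc.png

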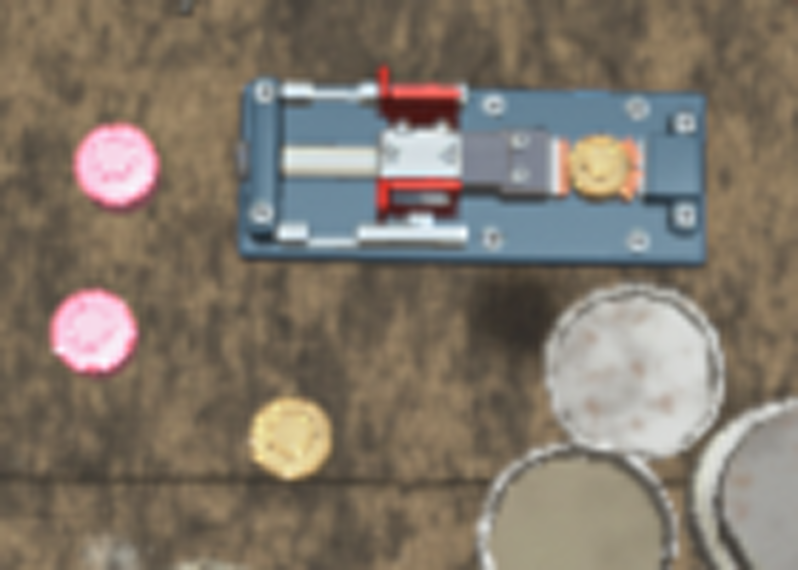

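View pics/sidec.png

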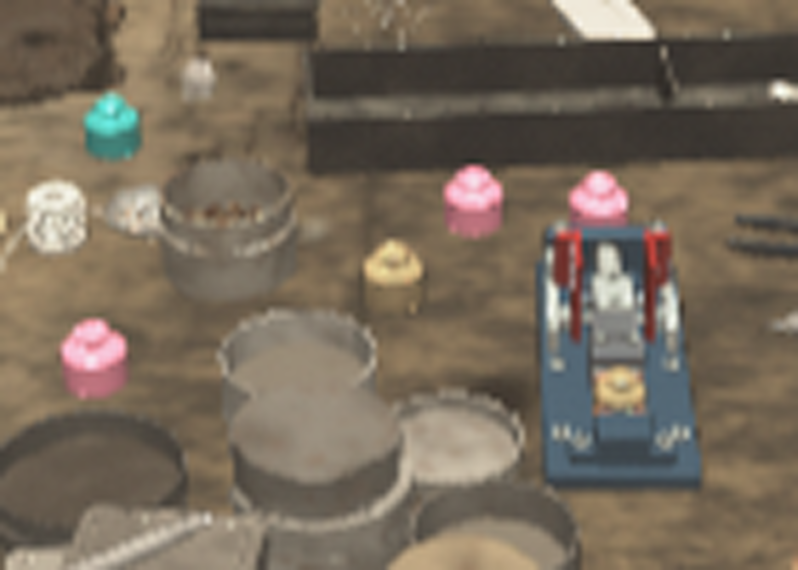

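```bash
cat >> h.py <<'E'
from scipy.spatial.transform import Rotation as Ro
def plan(target,yaw,n,start=None):
    s=env.state(); p=np.array(start[0] if start else s['eef_pos']); R=Ro.from_euler('xyz',s['tcp_rot'])
    Rt=Ro.from_euler('xyz',[np.pi,0,yaw]); w=(R.inv()*Rt).as_rotvec(); d=(np.array(target)-p)/n
    for i in range(n):
        sh=R.inv().apply(d)/30; tr=w/n/.08
        print(np.round(sh,2).tolist(),np.round(tr,2).tolist())
        p=p+R.apply(np.round(sh,2)*30); R=R*Ro.from_rotvec(np.round(tr,2)*.08)
    print(p,R.as_euler('xyz'))
def st():
    s=env.state(); print(round(s['t'],2),np.round(s['eef_pos'],1),np.round(s['tcp_rot'],3),np.round(s['ft_force'],1),round(s['opening'],3))
E
python3 -c "
from h import *
plan([560,150,215],np.pi/2,25)"
```

```text
[-0.68, -0.46, -0.0] [0.0, -0.0, 0.67]
[-0.7, -0.42, -0.0] [0.0, -0.0, 0.67]
[-0.72, -0.39, -0.0] [0.0, -0.0, 0.67]
[-0.74, -0.35, -0.0] [0.0, -0.0, 0.67]
[-0.76, -0.31, -0.0] [0.0, -0.0, 0.67]
[-0.78, -0.27, -0.0] [0.0, -0.0, 0.67]
[-0.79, -0.22, -0.0] [0.0, -0.0, 0.67]
[-0.8, -0.18, -0.0] [0.0, -0.0, 0.67]
[-0.81, -0.14, -0.0] [0.0, -0.0, 0.67]
[-0.81, -0.09, -0.0] [0.0, -0.0, 0.67]
[-0.82, -0.05, -0.0] [0.0, -0.0, 0.67]
[-0.82, -0.01, -0.0] [0.0, -0.0, 0.67]
[-0.82, 0.04, -0.0] [0.0, -0.0, 0.67]
[-0.82, 0.08, -0.0] [0.0, -0.0, 0.67]
[-0.81, 0.12, -0.0] [0.0, -0.0, 0.67]
[-0.8, 0.17, -0.0] [0.0, -0.0, 0.67]
[-0.79, 0.21, -0.0] [0.0, -0.0, 0.67]
[-0.78, 0.25, -0.0] [0.0, -0.0, 0.67]
[-0.77, 0.29, -0.0] [0.0, -0.0, 0.67]
[-0.75, 0.33, -0.0] [0.0, -0.0, 0.67]
[-0.73, 0.37, -0.0] [0.0, -0.0, 0.67]
[-0.71, 0.41, -0.0] [0.0, -0.0, 0.67]
[-0.69, 0.45, -0.0] [0.0, -0.0, 0.67]
[-0.66, 0.49, -0.0] [0.0, -0.0, 0.67]
[-0.63, 0.52, -0.0] [0.0, -0.0, 0.67]
[559.44882015 149.64344139 214.62402075] [ 3.14157341e+00 -1.02042529e-04  1.56176584e+00]
```

drive_tool --increments '[[[-0.68,-0.46,0],[0,0,0.67]],[[-0.7,-0.42,0],[0,0,0.67]],[[-0.72,-0.39,0],[0,0,0.67]],[[-0.74,-0.35,0],[0,0,0.67]],[[-0.76,-0.31,0],[0,0,0.67]]]' --jaw 0.2

```text
t: 1.77
eef_pos: [231.1, 514.8, 214.7]
tcp_rot: [3.141, 0.0, 2.631]
ft_force: [0.8, 0.3, 0.9]
opening: 0.706
```

drive_tool --increments '[[[-0.78,-0.27,0],[0,0,0.67]],[[-0.79,-0.22,0],[0,0,0.67]],[[-0.8,-0.18,0],[0,0,0.67]],[[-0.81,-0.14,0],[0,0,0.67]],[[-0.81,-0.09,0],[0,0,0.67]]]'

```text
t: 2.18
eef_pos: [313.7, 423.4, 214.8]
tcp_rot: [3.141, -0.0, 2.363]
ft_force: [-0.1, -0.1, -0.3]
opening: 0.6
```

drive_tool --increments '[[[-0.82,-0.05,0],[0,0,0.67]],[[-0.82,-0.01,0],[0,0,0.67]],[[-0.82,0.04,0],[0,0,0.67]],[[-0.82,0.08,0],[0,0,0.67]],[[-0.81,0.12,0],[0,0,0.67]]]'

```text
t: 2.6
eef_pos: [396.0, 331.7, 214.8]
tcp_rot: [3.141, -0.0, 2.095]
ft_force: [1.0, 0.3, 0.2]
opening: 0.599
```

drive_tool --increments '[[[-0.8,0.17,0],[0,0,0.67]],[[-0.79,0.21,0],[0,0,0.67]],[[-0.78,0.25,0],[0,0,0.67]],[[-0.77,0.29,0],[0,0,0.67]],[[-0.75,0.33,0],[0,0,0.67]]]'

```text
t: 3.02
eef_pos: [478.0, 240.2, 214.7]
tcp_rot: [3.141, -0.0, 1.827]
ft_force: [0.2, 0.4, -0.2]
opening: 0.601
```

drive_tool --increments '[[[-0.73,0.37,0],[0,0,0.67]],[[-0.71,0.41,0],[0,0,0.67]],[[-0.69,0.45,0],[0,0,0.67]],[[-0.66,0.49,0],[0,0,0.67]],[[-0.63,0.52,0],[0,0,0.55]]]'

```text
t: 3.43
eef_pos: [560.2, 148.6, 214.7]
tcp_rot: [3.141, -0.0, 1.569]
ft_force: [0.4, 0.6, 1.2]
opening: 0.601
```

Run:
```python
from h import *
st()
p=shot('wrist','w1.png'); np.save('w1.npy',p['world_to_cam'])
for t in ['clamp','clamp_grip','clamp_seat','small_weight','large_weight','tray','fixed_vee']:
    print(t,[(np.round(d['point'],0).tolist(),round(d['score'],2)) for d in env.tip_of(t,p)][:4])
a=cv2.resize(p['pixels'][0:260,120:520],None,fx=2,fy=2,interpolation=cv2.INTER_CUBIC); cv2.imwrite('pics/w1c.png',a)
```

```text
3.43 [560.2 148.6 214.7] [ 3.141 -0.     1.569] [0.4 0.6 1.2] 0.601
clamp [([573.0, 207.0, 3.0], 0.94)]
clamp_grip [([574.0, 227.0, 49.0], 0.57)]
clamp_seat [([576.0, 164.0, 15.0], 0.71)]
small_weight [([576.0, 159.0, 12.0], 0.74)]
large_weight [([324.0, 207.0, -3.0], 0.98), ([464.0, 276.0, 1.0], 0.95), ([509.0, 357.0, 2.0], 0.82), ([575.0, 353.0, 1.0], 0.57)]
tray []
fixed_vee []
```

View pics/w1c.png

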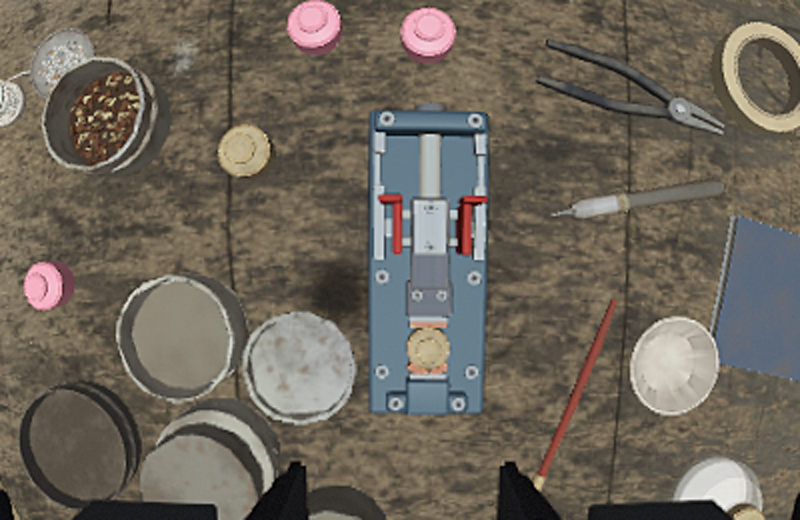

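```bash
cat >> h.py <<'E'
F=lambda v:200/np.tan(np.radians(v)/2)
W=dict(f=F(65.70646984690485),cx=320.951,cy=203.394)
def proj(P,M,f,cx,cy,fish):
    q=M[:3,:3]@np.asarray(P,float)+M[:3,3]
    if fish:
        r=np.hypot(q[0],q[1]); th=np.arctan2(r,q[2]); return np.array([cx+f*th*q[0]/r,cy+f*th*q[1]/r])
    return np.array([cx+f*q[0]/q[2],cy+f*q[1]/q[2]])
def ray_at_z(uv,z,M,f,cx,cy,fish):
    d=np.array([uv[0]-cx,uv[1]-cy]);
    if fish:
        r=np.hypot(*d); th=r/f; v=np.array([*(d/r*np.sin(th)),np.cos(th)])
    else: v=np.array([d[0]/f,d[1]/f,1])
    R=M[:3,:3]; C=-R.T@M[:3,3]; v=R.T@v
    return C+v*(z-C[2])/v[2]
E
python3 - <<'E'
from h import *
from scipy.optimize import least_squares
M=np.load('w1.npy')
wz=lambda u,v,z:np.round(ray_at_z((120+u/2,v/2),z,M,**W,fish=True),1)
feat=[((370,413),(94,-36,12)),((481,413),(94,36,12)),((369,111),(-89,-36,35)),((489,111),(-89,36,35)),((378,262),(-3,-29,26)),((480,260),(-3,29,26))]
for uv,c in feat: print(c,wz(*uv,c[2]))
print('small',wz(429,347,35),'large',wz(245,150,30),'large base mid',wz(245,152,18))
print('lipR',wz(473,200,61),'lipL',wz(390,198,61))
def res(p):
    x,y,a=p; o=[]
    for uv,c in feat:
        P=[x+c[0]*np.cos(a)-c[1]*np.sin(a),y+c[0]*np.sin(a)+c[1]*np.cos(a),c[2]]
        o+=list(proj(P,M,**W,fish=True)-np.array([120+uv[0]/2,uv[1]/2]))
    return o
r=least_squares(res,[576,210,-1.57]); print(r.x,np.round(r.fun,1))
E
```

```text
(94, -36, 12) [540.5 117.   12. ]
(94, 36, 12) [610.2 116.8  12. ]
(-89, -36, 35) [542.7 297.8  35. ]
(-89, 36, 35) [609.6 298.6  35. ]
(-3, -29, 26) [547.  211.1  26. ]
(-3, 29, 26) [605.7 212.5  26. ]
small [576.1 162.8  35. ] large [470.9 279.   30. ] large base mid [467.9 279.6  18. ]
lipR [597.5 245.1  61. ] lipL [554.7 245.8  61. ]
[575.99605563 209.55441092  -1.57233978] [-0.5  1.   1.2  1.  -2.3 -0.7  2.3  0.2 -0.  -1.3 -0.6  0. ]
```

Run:
```python
from h import *
T=env.read_camera('top'); S=env.read_camera('side')
a=T['pixels'][130:180,270:390]; cv2.imwrite('pics/t2.png',cv2.resize(a,None,fx=6.5,fy=6.5,interpolation=cv2.INTER_CUBIC))
def tri(obs):
    A=[];b=[]
    for uv,p in obs:
        M=p['world_to_cam'];f=F(p['vertical_fov']); M=np.array(M)
        for k,c in ((0,p['cx']),(1,p['cy'])):
            e=(uv[k]-c)/f; A.append(M[k,:3]-e*M[2,:3]); b.append(-(M[k,3]-e*M[2,3]))
    x,r,_,_=np.linalg.lstsq(np.array(A),np.array(b),rcond=None); return np.round(x,1),np.round(r,2)
def t(u,v): return (245+u/5.7-.4,125+v/5.7-.4)
def s(u,v): return (250+u/5.7-.4,160+v/5.7-.4)
print('large knob',tri([(t(290,437),T),(s(394,250),S)]))
print('small knob',tri([(t(601,163),T),(s(621,381),S)]))
for nm,uv,z in [('c94-36',(705,262),12),('c94+36',(705,95),12)]:
    print(nm,np.round(ray_at_z(t(*uv),z,np.array(T['world_to_cam']),F(T['vertical_fov']),T['cx'],T['cy'],False),1))
for nm,uv,z in [('small',(601,163),35),('large',(290,437),30)]:
    print(nm,np.round(ray_at_z(t(*uv),z,np.array(T['world_to_cam']),F(T['vertical_fov']),T['cx'],T['cy'],False),1))
for nm,uv in [('c94-36 side',(545,462)),('c94+36 side',(700,462))]:
    print(nm,np.round(ray_at_z(s(*uv),12,np.array(S['world_to_cam']),F(S['vertical_fov']),S['cx'],S['cy'],False),1))
for nm,uv,z in [('small',(621,381),35),('large',(394,250),30)]:
    print(nm,np.round(ray_at_z(s(*uv),z,np.array(S['world_to_cam']),F(S['vertical_fov']),S['cx'],S['cy'],False),1))
# tray compartment top corners from top pic
for uv in [(194,91),(234,88),(197,226),(238,223),(234,132)]:
    print('tray',uv,np.round(ray_at_z(uv,38,np.array(T['world_to_cam']),F(T['vertical_fov']),T['cx'],T['cy'],False),1))
plan([576,226,215],1.569,5)
```

```text
large knob (array([465.9, 279.8,  31.1]), array([9.27]))
small knob (array([575.3, 159. ,  33. ]), array([3.89]))
c94-36 [539.4 115.6  12. ]
c94+36 [608.7 114.8  12. ]
small [573.3 159.   35. ]
large [463.9 279.5  30. ]
c94-36 side [540.6 124.8  12. ]
c94+36 side [611.3 125.   12. ]
small [576.4 156.7  35. ]
large [467.9 282.5  30. ]
tray (194, 91) [715.1 514.5  38. ]
tray (234, 88) [723.4 423.8  38. ]
tray (197, 226) [406.4 490.9  38. ]
tray (238, 223) [413.7 402.8  38. ]
tray (234, 132) [618.8 419.6  38. ]
[0.5, 0.11, -0.0] [0.0, -0.0, 0.01]
[0.5, 0.11, -0.0] [0.0, -0.0, 0.01]
[0.5, 0.11, -0.0] [0.0, -0.0, 0.01]
[0.5, 0.11, -0.0] [0.0, -0.0, 0.01]
[0.5, 0.11, -0.0] [0.0, -0.0, 0.01]
[575.54198484 225.34553209 214.79715269] [ 3.14142911e+00 -1.17026394e-04  1.56870719e+00]
```

View pics/t2.png

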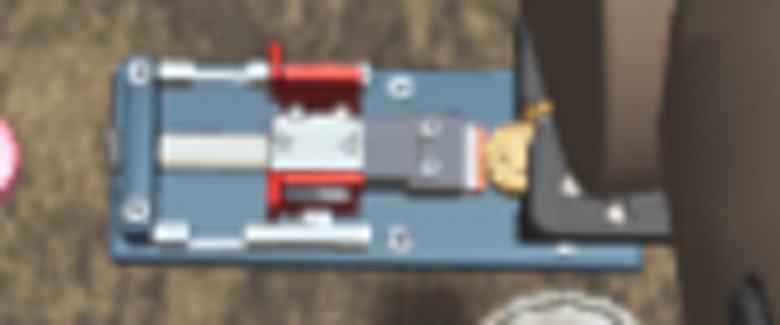

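drive_tool --increments '[[[0.55,0.1,0.5],[0,0,0]],[[0.55,0.1,0.8],[0,0,0]],[[0.55,0.1,1],[0,0,0]],[[0.55,0.1,1],[0,0,0]],[[0.54,0.1,0.9],[0,0,0]]]' --jaw 0.6

```text
t: 4.35
eef_pos: [574.0, 233.0, 87.2]
tcp_rot: [3.142, -0.0, 1.572]
ft_force: [0.2, -0.4, -0.6]
opening: 0.795
```

Run:
```python
from h import *
st()
p=shot('wrist','w2.png'); np.save('w2.npy',p['world_to_cam']); st()
a=cv2.resize(p['pixels'][0:300,120:520],None,fx=2,fy=2,interpolation=cv2.INTER_CUBIC); cv2.imwrite('pics/w2c.png',a)
```

```text
4.35 [574.  233.   87.2] [ 3.142 -0.     1.572] [ 0.2 -0.4 -0.6] 0.795
4.4 [572.4 234.7  82.3] [-3.136e+00  1.000e-03  1.573e+00] [-2.4  0.8 -4.8] 0.798
```

View pics/w2c.png

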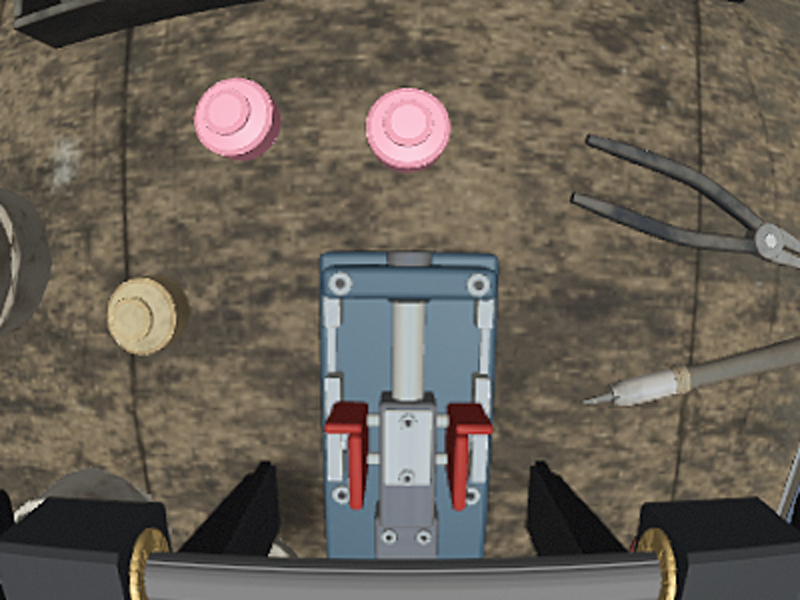

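drive_tool --increments '[[[0,0,0],[0,0,0]],[[0,0,0],[0,0,0]]]'

```text
t: 4.57
eef_pos: [574.4, 232.0, 89.2]
tcp_rot: [-3.142, 0.0, 1.572]
ft_force: [0.7, 0.4, 0.1]
opening: 0.8
```

Run:
```python
from h import *
st()
M=np.load('w2.npy')
wz=lambda u,v,z:np.round(ray_at_z((120+u/2,v/2),z,M,**W,fish=True),1)
print('lip tops rear edge',wz(348,403,61),wz(470,403,61)); 
print('lip L outer/ R outer',wz(327,415,61),wz(491,415,61))
print('plate',wz(321,252,35),wz(498,252,35))
print('large knob',wz(135,316,30))
```

```text
4.57 [574.4 232.   89.2] [-3.142  0.     1.572] [0.7 0.4 0.1] 0.8
lip tops rear edge [556.6 255.6  61. ] [596.7 255.7  61. ]
lip L outer/ R outer [549.5 251.5  61. ] [603.9 251.5  61. ]
plate [545.4 304.3  35. ] [608.6 304.6  35. ]
large knob [469.8 282.5  30. ]
```

Run:
```python
from h import *
p=shot('wrist','w3.png'); np.save('w3.npy',p['world_to_cam']); st()
a=cv2.resize(p['pixels'][100:300,220:420],None,fx=3,fy=3,interpolation=cv2.INTER_CUBIC); cv2.imwrite('pics/w3c.png',a)
print(np.abs(np.load('w2.npy')-p['world_to_cam']).max(1))
```

```text
4.62 [574.8 231.7  90. ] [ 3.14  -0.     1.572] [ 0.4 -0.6  0.3] 0.8
[0.42161206 1.73860192 1.63858535 0.        ]
```

View pics/w3c.png

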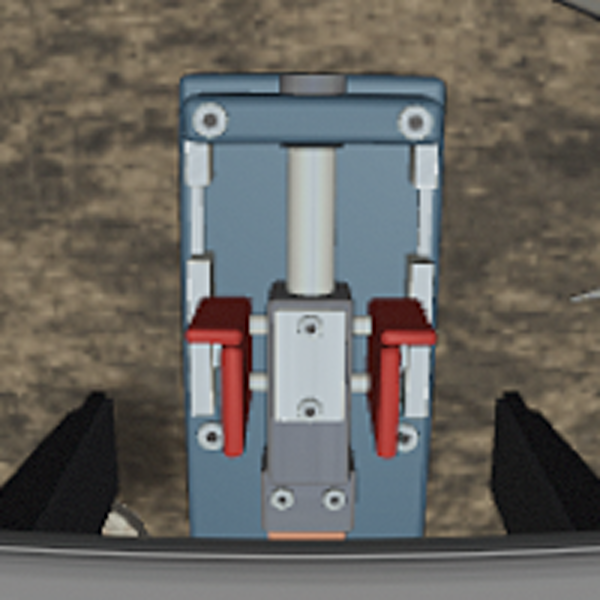

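Run:
```python
from h import *
M=np.load('w3.npy')
wz=lambda u,v,z:np.round(ray_at_z((220+u/3-.3,100+v/3-.3),z,M,**W,fish=True),1)
print('lip front',wz(210,343,61),wz(410,343,61)); print('lip rear top',wz(210,330,61),wz(410,330,61))
print('tab fronts',wz(233,452,61),wz(386,452,61))
print('plate top front',wz(183,142,35),wz(440,142,35)); print('plate top rear',wz(195,95,35), wz(435,95,35));print('base rear',wz(181,75,12),wz(447,75,12))
print('finger tips',wz(105,395,90),wz(505,395,90))
```

```text
lip front [553.7 245.3  61. ] [598.5 245.4  61. ]
lip rear top [553.8 248.4  61. ] [598.4 248.4  61. ]
tab fronts [558.2 218.7  61. ] [593.9 218.7  61. ]
plate top front [545.4 287.9  35. ] [607.6 288.1  35. ]
plate top rear [548.5 299.3  35. ] [606.1 299.5  35. ]
base rear [542.1 303.9  12. ] [612.5 304.1  12. ]
finger tips [535.5 243.6  90. ] [614.3 243.7  90. ]
```

drive_tool --increments '[[[-0.1,0.05,0],[0,0,0]],[[0,0,0.6],[0,0,0]],[[0,0,0.7],[0,0,0]],[[0,0,0.6],[0,0,0]],[[0,0,0],[0,0,0]]]'

```text
t: 5.03
eef_pos: [575.2, 227.7, 30.3]
tcp_rot: [-3.139, 0.001, 1.571]
ft_force: [0.0, -0.3, 0.2]
opening: 0.801
```

drive_tool --increments '[[[0,0,0],[0,0,0]],[[0,0,0],[0,0,0]],[[0,0,0],[0,0,0]]]'

```text
t: 5.28
eef_pos: [576.7, 228.8, 33.4]
tcp_rot: [3.139, -0.001, 1.571]
ft_force: [-0.5, -0.7, 0.3]
opening: 0.802
```

Run:
```python
from h import *
p=shot('wrist','w4.png'); np.save('w4.npy',p['world_to_cam']); st()
a=cv2.resize(p['pixels'][100:300,220:420],None,fx=3,fy=3,interpolation=cv2.INTER_CUBIC); cv2.imwrite('pics/w4c.png',a)
```

```text
5.33 [576.6 228.9  33.2] [ 3.139e+00 -1.000e-03  1.571e+00] [ 0.3 -1.2 -0.1] 0.8
```

View pics/w4c.png

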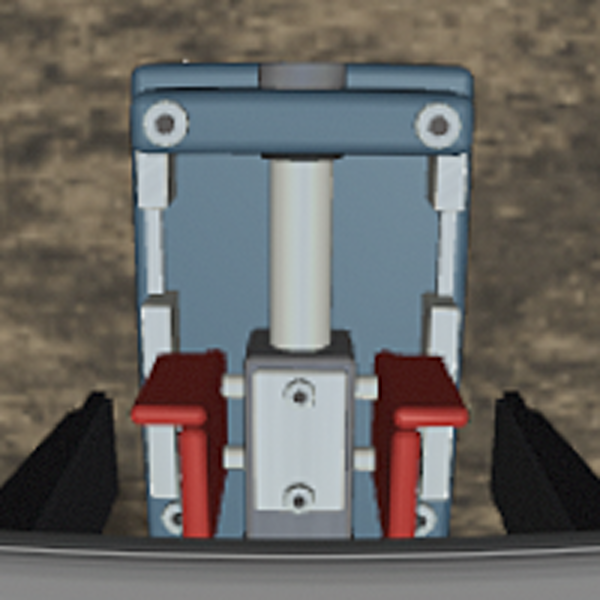

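drive_tool --increments '[[[0,0,0],[0,0,0]],[[0,0,0],[0,0,0]],[[0,0,0],[0,0,0]],[[0,0,0],[0,0,0]],[[0,0,0],[0,0,0]]]' --jaw -0.4

```text
t: 5.75
eef_pos: [575.9, 228.9, 31.7]
tcp_rot: [3.142, -0.0, 1.571]
ft_force: [-0.4, 0.3, -0.6]
opening: 0.506
```

drive_tool --increments '[[[0,0,0],[0,0,0]],[[0,0,0],[0,0,0]],[[0,0,0],[0,0,0]]]'

```text
t: 6.0
eef_pos: [575.8, 229.0, 31.9]
tcp_rot: [-3.141, -0.0, 1.571]
ft_force: [-1.4, -0.5, 3.6]
opening: 0.355
```

drive_tool --increments '[[[0,0,0],[0,0,0]],[[0,0,0],[0,0,0]]]'

```text
t: 6.17
eef_pos: [575.8, 229.0, 31.8]
tcp_rot: [-3.142, -0.0, 1.571]
ft_force: [-2.4, 0.6, 4.8]
opening: 0.36
```

Run:
```python
from h import *
p=shot('wrist','w5.png'); st()
a=cv2.resize(p['pixels'][100:300,220:420],None,fx=3,fy=3,interpolation=cv2.INTER_CUBIC); cv2.imwrite('pics/w5c.png',a)
```

```text
6.22 [575.9 229.   31.9] [ 3.142 -0.     1.571] [-2.8  1.   5.2] 0.355
```

View pics/w5c.png

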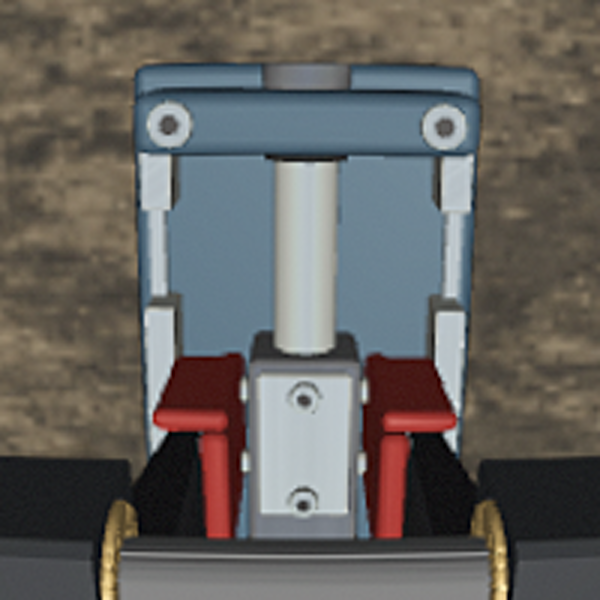

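drive_tool --increments '[[[0.1,0,0],[0,0,0]],[[0.2,0,0],[0,0,0]],[[0.25,0,0],[0,0,0]],[[0.25,0,0],[0,0,0]],[[0.2,0,0],[0,0,0]]]'

```text
t: 6.63
eef_pos: [576.0, 258.0, 31.8]
tcp_rot: [-3.141, 0.001, 1.572]
ft_force: [-0.4, -9.5, 6.1]
opening: 0.359
```

drive_tool --increments '[[[0.1,0,0],[0,0,0]],[[0.05,0,0],[0,0,0]],[[0,0,0],[0,0,0]]]'

```text
t: 6.88
eef_pos: [576.1, 262.4, 31.8]
tcp_rot: [-3.142, 0.002, 1.572]
ft_force: [-0.4, -9.7, 6.8]
opening: 0.354
```

drive_tool --increments '[[[0.05,0,0],[0,0,0]],[[0.05,0,0],[0,0,0]],[[0,0,0],[0,0,0]]]'

```text
t: 7.13
eef_pos: [576.1, 265.1, 31.8]
tcp_rot: [-3.141, 0.002, 1.572]
ft_force: [-0.2, -9.9, 6.6]
opening: 0.355
```

drive_tool --increments '[[[0.05,0,0],[0,0,0]],[[0.05,0,0],[0,0,0]],[[0,0,0],[0,0,0]]]'

```text
t: 7.38
eef_pos: [576.1, 266.3, 31.8]
tcp_rot: [-3.141, 0.004, 1.572]
ft_force: [0.5, -21.1, 8.7]
opening: 0.356
```

Run:
```python
from h import *
p=shot('wrist','w6.png'); st()
a=cv2.resize(p['pixels'][100:300,220:420],None,fx=3,fy=3,interpolation=cv2.INTER_CUBIC); cv2.imwrite('pics/w6c.png',a)
```

```text
7.43 [576.1 266.3  31.8] [-3.14   0.004  1.572] [  0.7 -22.1   7.7] 0.356
```

View pics/w6c.png

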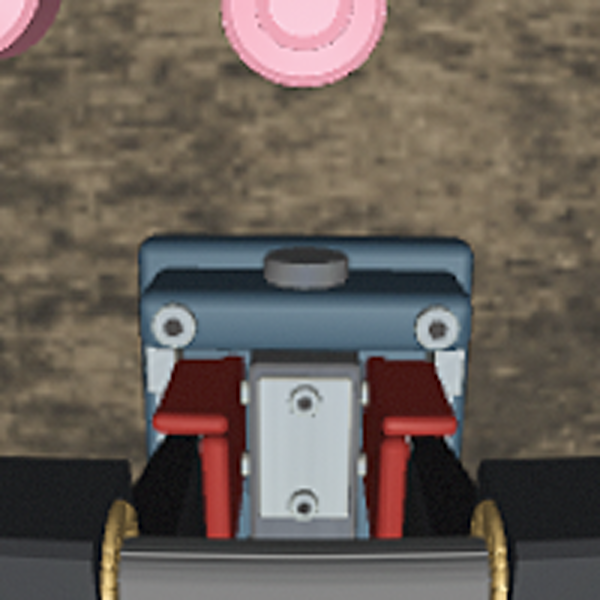

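drive_tool --increments '[[[0,0,0],[0,0,0]],[[0,0,0],[0,0,0]],[[0,0,0],[0,0,0]],[[0,0,0],[0,0,0]],[[0,0,0],[0,0,0]]]' --jaw 0.8

```text
t: 7.85
eef_pos: [574.2, 267.5, 30.8]
tcp_rot: [-3.137, 0.003, 1.571]
ft_force: [-7.0, -10.2, 1.3]
opening: 0.651
```

drive_tool --increments '[[[0,0,0],[0,0,0]],[[0,0,0],[0,0,0]],[[0,0,0],[0,0,0]],[[0,0,0],[0,0,0]]]'

```text
t: 8.18
eef_pos: [576.2, 269.5, 31.6]
tcp_rot: [3.141, -0.0, 1.571]
ft_force: [1.0, 0.1, -0.5]
opening: 0.886
```

Run:
```python
from h import *
p=shot('wrist','w7.png'); np.save('w7.npy',p['world_to_cam']); st()
a=cv2.resize(p['pixels'][100:300,220:420],None,fx=3,fy=3,interpolation=cv2.INTER_CUBIC); cv2.imwrite('pics/w7c.png',a)
```

```text
8.23 [576.2 269.5  31.6] [ 3.141 -0.     1.572] [0.  0.7 0.2] 0.896
```

View pics/w7c.png

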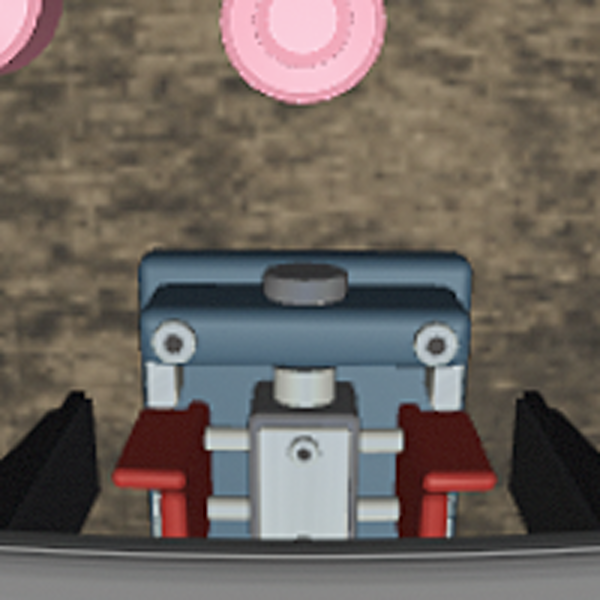

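drive_tool --increments '[[[0,0,-0.7],[0,0,0]],[[0,0,-1],[0,0,0]],[[-0.6,0,-0.9],[0,0,0]],[[-0.9,0,-0.4],[0,0,0]],[[-0.9,0,0],[0,0,0]]]' --jaw -0.16

```text
t: 8.65
eef_pos: [577.2, 197.6, 124.9]
tcp_rot: [3.136, -0.001, 1.573]
ft_force: [0.3, -0.6, -0.4]
opening: 0.604
```

drive_tool --increments '[[[-0.8,0,0],[0,0,0]],[[-0.4,0,0],[0,0,0]],[[0,0,0],[0,0,0]],[[0,0,0],[0,0,0]]]'

```text
t: 8.98
eef_pos: [576.2, 161.5, 121.6]
tcp_rot: [3.141, -0.0, 1.57]
ft_force: [0.0, -0.1, 0.7]
opening: 0.425
```

Run:
```python
from h import *
p=shot('wrist','w8.png'); np.save('w8.npy',p['world_to_cam']); st()
a=cv2.resize(p['pixels'][40:300,160:480],None,fx=2.4,fy=2.3,interpolation=cv2.INTER_CUBIC); cv2.imwrite('pics/w8c.png',a)
M=np.load('w1.npy')
wz=lambda u,v,z:np.round(ray_at_z((120+u/2,v/2),z,M,**W,fish=True),1)
print('tin edge',wz(355,367,30),wz(355,367,40),'center',wz(300,365,30))
```

```text
9.03 [576.1 162.1 121.5] [ 3.141 -0.     1.571] [-0.8  0.1 -0.2] 0.423
tin edge [533.1 150.2  30. ] [533.9 152.3  40. ] center [500.6 151.6  30. ]
```

View pics/w8c.png

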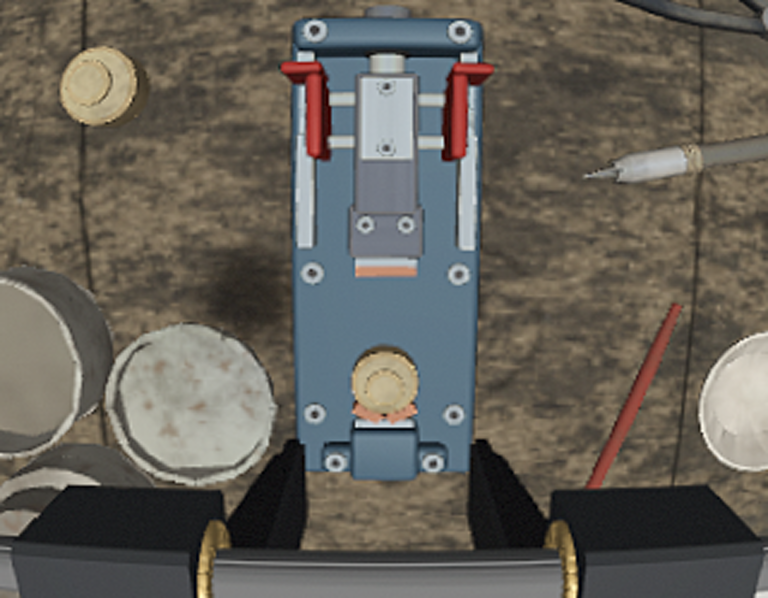

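Run:
```python
from h import *
M=np.load('w8.npy')
wz=lambda u,v,z:np.round(ray_at_z((160+u/2.4-.3,40+v/2.3-.3),z,M,**W,fish=True),1)
print('small knob',wz(385,386,35), 'body L/R edge z26',wz(352,378,26),wz(419,378,26),'body rear top',wz(385,349,26))
print('pad face',wz(385,275,24),'vee top', wz(385,420,24), 'base corner',wz(306,472,12),wz(468,472,12))
print('large knob',wz(90,85,30))
```

```text
small knob [575.8 162.4  35. ] body L/R edge z26 [563.6 163.   26. ] [588.4 163.   26. ] body rear top [575.8 174.5  26. ]
pad face [575.9 202.7  24. ] vee top [575.8 145.1  24. ] base corner [543.4 117.4  12. ] [609.7 117.3  12. ]
large knob [468.5 279.6  30. ]
```

drive_tool --increments '[[[0,0,0.7],[0,0,0]],[[0,0,1],[0,0,0]],[[0,0,0.9],[0,0,0]],[[0,0,0.4],[0,0,0]],[[0,0,0.2],[0,0,0]]]'

```text
t: 9.45
eef_pos: [575.1, 162.3, 23.7]
tcp_rot: [-3.139, 0.0, 1.573]
ft_force: [-0.3, -0.9, -0.5]
opening: 0.419
```

drive_tool --increments '[[[0,0,0.1],[0,0,0]],[[0,0,0.15],[0,0,0]],[[0,0,0],[0,0,0]]]'

```text
t: 9.7
eef_pos: [576.3, 161.7, 18.5]
tcp_rot: [3.141, -0.0, 1.572]
ft_force: [-0.7, -0.6, 0.2]
opening: 0.42
```

drive_tool --increments '[[[0,0,0.05],[0,0,0]],[[0,0,0],[0,0,0]],[[0,0,0],[0,0,0]],[[0,0,0],[0,0,0]]]' --jaw -0.7

```text
t: 10.03
eef_pos: [575.7, 161.5, 17.2]
tcp_rot: [-3.141, -0.0, 1.571]
ft_force: [-2.1, 1.7, 4.3]
opening: 0.244
```

drive_tool --increments '[[[0,0,0],[0,0,0]],[[0,0,0],[0,0,0]],[[0,0,0],[0,0,0]]]'

```text
t: 10.28
eef_pos: [575.8, 161.5, 17.2]
tcp_rot: [-3.142, -0.0, 1.571]
ft_force: [-3.2, 2.4, 5.0]
opening: 0.246
```

drive_tool --increments '[[[0,0,-0.3],[0,0,0]],[[0,0,-0.7],[0,0,0]],[[0,0,-0.9],[0,0,0]],[[0.4,0,-0.9],[0,0,0]],[[0.8,-0.2,-0.8],[0,0,0]]]'

```text
t: 10.7
eef_pos: [571.1, 196.0, 126.9]
tcp_rot: [3.14, 0.0, 1.569]
ft_force: [0.3, 0.9, -0.1]
opening: 0.25
```

drive_tool --increments '[[[0.9,-0.25,-0.4],[0,0,0]],[[1,-0.25,-0.2],[0,0,0]],[[1,-0.25,0],[0,0,0]],[[1,-0.25,0],[0,0,0]],[[1,-0.25,0],[0,0,0]]]'

```text
t: 11.12
eef_pos: [532.1, 345.6, 143.6]
tcp_rot: [3.14, -0.0, 1.571]
ft_force: [0.2, -0.1, -0.9]
opening: 0.243
```

drive_tool --increments '[[[0.8,-0.25,0],[0,0,0]],[[0.5,-0.17,0],[0,0,0]],[[0.2,0,0],[0,0,0]],[[0,0,0],[0,0,0]],[[0,0,0],[0,0,0]]]'

```text
t: 11.53
eef_pos: [520.1, 388.5, 142.7]
tcp_rot: [3.142, 0.0, 1.571]
ft_force: [-0.1, -1.0, -0.6]
opening: 0.249
```

Run:
```python
from h import *
p=shot('wrist','w9.png'); np.save('w9.npy',p['world_to_cam']); st()
print([(np.round(d['point'],0).tolist(),round(d['score'],2)) for d in env.tip_of('tray',p)][:2])
a=cv2.resize(p['pixels'],None,fx=1.25,fy=1.25,interpolation=cv2.INTER_CUBIC); cv2.imwrite('pics/w9c.png',a)
```

```text
11.58 [520.3 388.2 142.7] [3.142 0.    1.571] [ 0.2 -0.5 -0.7] 0.247
[([568.0, 469.0, -0.0], 0.73)]
```

View pics/w9c.png

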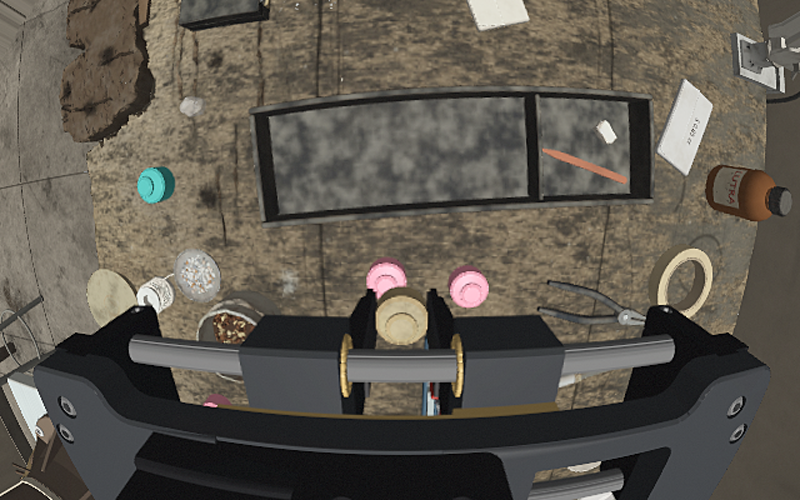

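Run:
```python
from h import *
M=np.load('w9.npy')
wz=lambda u,v,z:np.round(ray_at_z((u/1.25-.3,v/1.25-.3),z,M,**W,fish=True),1)
for n,u,v,z in [('rim far left',251,108,38),('rim far right',650,97,38),('near left bottom',265,223,0),('near right bottom',652,198,0),('floor: fl',271,113,5),('fr',527,100,5),('nl',276,212,5),('nr',529,196,5)]:
    print(n,wz(u,v,z))
```

```text
rim far left [410.3 499.3  38. ]
rim far right [720.6 519.9  38. ]
near left bottom [403.6 405.5   0. ]
near right bottom [756.1 432.9   0. ]
floor: fl [414.7 497.8   5. ]
fr [621.6 508.4   5. ]
nl [416.1 415.6   5. ]
nr [625.6 429.1   5. ]
```

drive_tool --increments '[[[0.5,0,0],[0,0,0]],[[0.9,0,0.2],[0,0,0]],[[0.7,0,0.5],[0,0,0]],[[0.33,0,0.9],[0,0,0]],[[0,0,1],[0,0,0]]]'

```text
t: 12.05
eef_pos: [520.4, 464.7, 64.9]
tcp_rot: [3.139, -0.003, 1.572]
ft_force: [0.1, 0.3, -1.1]
opening: 0.251
```

drive_tool --increments '[[[0,0,0.9],[0,0,0]],[[0,0,0.4],[0,0,0]],[[0,0,0.2],[0,0,0]],[[0,0,0.1],[0,0,0]],[[0,0,0],[0,0,0]]]'

```text
t: 12.47
eef_pos: [520.3, 462.4, 17.3]
tcp_rot: [3.141, -0.001, 1.571]
ft_force: [0.3, -0.1, -0.7]
opening: 0.248
```

drive_tool --increments '[[[0,0,0.05],[0,0,0]],[[0,0,0],[0,0,0]],[[0,0,0],[0,0,0]]]'

```text
t: 12.72
eef_pos: [520.1, 462.5, 16.3]
tcp_rot: [3.14, -0.001, 1.571]
ft_force: [0.1, -0.4, -1.5]
opening: 0.246
```

drive_tool --increments '[[[0,0,0.1],[0,0,0]],[[0,0,0.06],[0,0,0]],[[0,0,0],[0,0,0]],[[0,0,0],[0,0,0]]]'

```text
t: 13.05
eef_pos: [519.6, 462.2, 10.3]
tcp_rot: [-3.141, 0.0, 1.571]
ft_force: [-0.4, 0.3, -0.7]
opening: 0.247
```

drive_tool --increments '[[[0,0,0.03],[0,0,0]],[[0,0,0],[0,0,0]]]'

```text
t: 13.22
eef_pos: [519.7, 462.3, 9.8]
tcp_rot: [3.141, -0.0, 1.571]
ft_force: [-0.6, -0.2, 1.9]
opening: 0.245
```

drive_tool --increments '[[[0,0,0.03],[0,0,0]],[[0,0,0],[0,0,0]]]'

```text
t: 13.38
eef_pos: [519.8, 462.3, 9.7]
tcp_rot: [3.141, -0.0, 1.571]
ft_force: [-3.0, -1.9, 10.1]
opening: 0.248
```

Contact with the floor. Release and lift.

drive_tool --increments '[[[0,0,0],[0,0,0]],[[0,0,0],[0,0,0]],[[0,0,0],[0,0,0]],[[0,0,0],[0,0,0]]]' --jaw 0.2

```text
t: 13.72
eef_pos: [519.7, 462.2, 8.3]
tcp_rot: [-3.141, 0.0, 1.571]
ft_force: [0.8, -0.9, -0.6]
opening: 0.47
```

drive_tool --increments '[[[0,0,-0.3],[0,0,0]],[[0,0,-0.6],[0,0,0]],[[-0.1,0,-0.9],[0,0,0]],[[-0.6,0,-0.9],[0,0,0]],[[-0.9,-0.1,-0.8],[0,0,0]]]'

```text
t: 14.13
eef_pos: [516.9, 415.2, 115.4]
tcp_rot: [3.14, -0.001, 1.573]
ft_force: [0.3, -0.1, 0.6]
opening: 0.601
```

drive_tool --increments '[[[-0.9,-0.2,-0.4],[0,0,0]],[[-1,-0.3,0],[0,0,0]],[[-0.9,-0.3,0],[0,0,0]],[[-0.6,-0.3,0],[0,0,0]],[[0,0,0],[0,0,0]]]'

```text
t: 14.55
eef_pos: [482.4, 309.5, 126.4]
tcp_rot: [-3.141, 0.001, 1.57]
ft_force: [0.0, 0.4, -0.0]
opening: 0.6
```

Run:
```python
from h import *
p=shot('wrist','w10.png'); np.save('w10.npy',p['world_to_cam']); st()
a=cv2.resize(p['pixels'],None,fx=1.25,fy=1.25,interpolation=cv2.INTER_CUBIC); cv2.imwrite('pics/w10c.png',a)
```

```text
14.6 [483.6 311.1 126.5] [ 3.141 -0.     1.57 ] [ 1.   0.3 -1.1] 0.601
```

View pics/w10c.png

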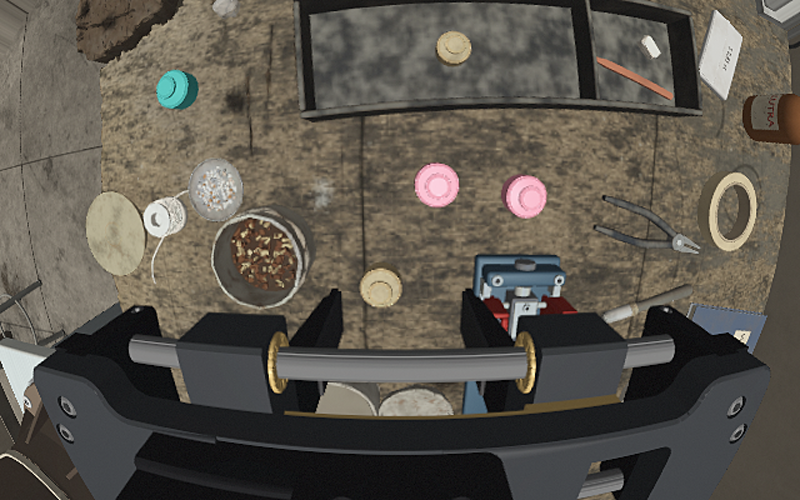

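Run:
```python
from h import *
M=np.load('w10.npy')
wz=lambda u,v,z:np.round(ray_at_z((u/1.25-.3,v/1.25-.3),z,M,**W,fish=True),1)
print('knob',wz(379,286,30),'body L/R',wz(360,289,18),wz(402,289,18),'far edge z0/18',wz(381,267,18),'small',wz(454,45,28),'pot edge',wz(306,260,35))
# two-view triangulation of knob: w1,w3(w2),w8,w10
obs=[('w1.npy',(120+245/2-.3,150/2-.3)),('w8.npy',(160+87/2.4-.3,40+84/2.3-.3)),('w10.npy',(379/1.25-.3,286/1.25-.3))]
from scipy.optimize import least_squares
f=lambda P:np.concatenate([proj(P,np.load(n),**W,fish=True)-uv for n,uv in obs])
r=least_squares(f,[468,280,30]); print(r.x,np.round(r.fun,1))
```

```text
knob [466.1 287.4  30. ] body L/R [450.6 280.5  18. ] [483.  280.6  18. ] far edge z0/18 [467.2 298.3  18. ] small [518.9 460.3  28. ] pot edge [414.1 308.7  35. ]
[464.78806205 282.18628523  18.27084615] [-2.2 -0.6  2.4 -0.4 -0.6  0.9]
```

drive_tool --increments '[[[-0.4,-0.3,0],[0,0,0]],[[-0.5,-0.25,0.6],[0,0,0]],[[0,0,1],[0,0,0]],[[0,0,1],[0,0,0]],[[0,0,0.6],[0,0,0]]]'

```text
t: 15.02
eef_pos: [467.3, 285.7, 27.6]
tcp_rot: [-3.141, 0.0, 1.572]
ft_force: [0.7, -0.5, 0.1]
opening: 0.597
```

drive_tool --increments '[[[0,0,0.3],[0,0,0]],[[0,0,0.1],[0,0,0]],[[0,0,0],[0,0,0]],[[0,0,0],[0,0,0]]]'

```text
t: 15.35
eef_pos: [467.9, 285.8, 18.4]
tcp_rot: [3.14, -0.001, 1.572]
ft_force: [0.6, 0.0, 0.1]
opening: 0.602
```

drive_tool --increments '[[[-0.13,-0.02,0.15],[0,0,0]],[[0,0,0.15],[0,0,0]],[[0,0,0.07],[0,0,0]],[[0,0,0],[0,0,0]]]'

```text
t: 15.68
eef_pos: [466.7, 281.2, 6.2]
tcp_rot: [-3.141, 0.0, 1.571]
ft_force: [-1.0, -0.3, 0.2]
opening: 0.6
```

Run:
```python
from h import *
p=shot('wrist','w11.png'); np.save('w11.npy',p['world_to_cam']); st()
a=cv2.resize(p['pixels'][150:350,200:450],None,fx=3,fy=3,interpolation=cv2.INTER_CUBIC); cv2.imwrite('pics/w11c.png',a)
```

```text
15.73 [466.7 281.2   6.4] [-3.141 -0.     1.571] [0.2 0.4 0.3] 0.598
```

View pics/w11c.png

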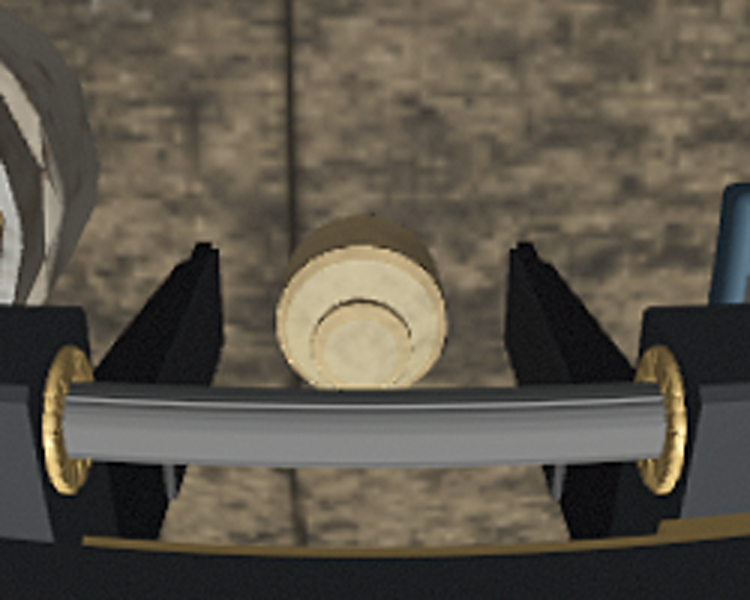

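Run:
```python
from h import *
M=np.load('w11.npy')
wz=lambda u,v,z:np.round(ray_at_z((200+u/3-.3,150+v/3-.3),z,M,**W,fish=True),1)
print('far rim z18',wz(362,246,18),'L/R',wz(277,320,18),wz(447,320,18),'far bottom z0',wz(372,213,0))
print('knob',wz(361,347,30))
```

```text
far rim z18 [466.7 297.1  18. ] L/R [450.7 282.1  18. ] [482.6 282.1  18. ] far bottom z0 [468.6 297.3   0. ]
knob [466.5 282.6  30. ]
```

drive_tool --increments '[[[0,0,0],[0,0,0]],[[0,0,0],[0,0,0]],[[0,0,0],[0,0,0]],[[0,0,0],[0,0,0]],[[0,0,0],[0,0,0]]]' --jaw -0.6

```text
t: 16.15
eef_pos: [466.7, 281.3, 6.5]
tcp_rot: [3.141, -0.0, 1.571]
ft_force: [0.0, 0.4, 0.3]
opening: 0.324
```

drive_tool --increments '[[[0,0,0],[0,0,0]],[[0,0,0],[0,0,0]],[[0,0,0],[0,0,0]]]'

```text
t: 16.4
eef_pos: [466.7, 281.3, 6.5]
tcp_rot: [3.142, -0.0, 1.571]
ft_force: [-0.6, 0.4, 2.4]
opening: 0.326
```

drive_tool --increments '[[[0,0,-0.3],[0,0,0]],[[0,0,-0.7],[0,0,0]],[[0,0,-0.9],[0,0,0]],[[-0.2,0.2,-0.9],[0,0,0]],[[-0.5,0.5,-0.6],[0,0,0]]]'

```text
t: 16.82
eef_pos: [486.9, 261.3, 111.2]
tcp_rot: [3.141, -0.001, 1.573]
ft_force: [0.4, 1.2, -1.1]
opening: 0.324
```

drive_tool --increments '[[[-0.8,0.8,-0.2],[0,0,0]],[[-0.9,0.9,0],[0,0,0]],[[-0.8,0.8,0],[0,0,0]],[[-0.44,0.4,0],[0,0,0]],[[0,0,0],[0,0,0]]]'

```text
t: 17.23
eef_pos: [577.0, 169.4, 114.9]
tcp_rot: [3.14, 0.0, 1.568]
ft_force: [0.3, -0.5, -1.8]
opening: 0.322
```

drive_tool --increments '[[[0,0,0],[0,0,0]],[[0,0,0],[0,0,0]],[[0,0,0],[0,0,0]]]'

```text
t: 17.48
eef_pos: [573.9, 173.0, 114.6]
tcp_rot: [-3.141, -0.0, 1.572]
ft_force: [-0.2, -0.5, -0.7]
opening: 0.324
```

Run:
```python
from h import *
p=shot('wrist','w12.png'); np.save('w12.npy',p['world_to_cam']); st()
a=cv2.resize(p['pixels'][40:300,160:480],None,fx=2.4,fy=2.3,interpolation=cv2.INTER_CUBIC); cv2.imwrite('pics/w12c.png',a)
```

```text
17.53 [574.  173.1 114.6] [-3.141 -0.     1.573] [ 0.8  0.5 -1.2] 0.326
```

View pics/w12c.png

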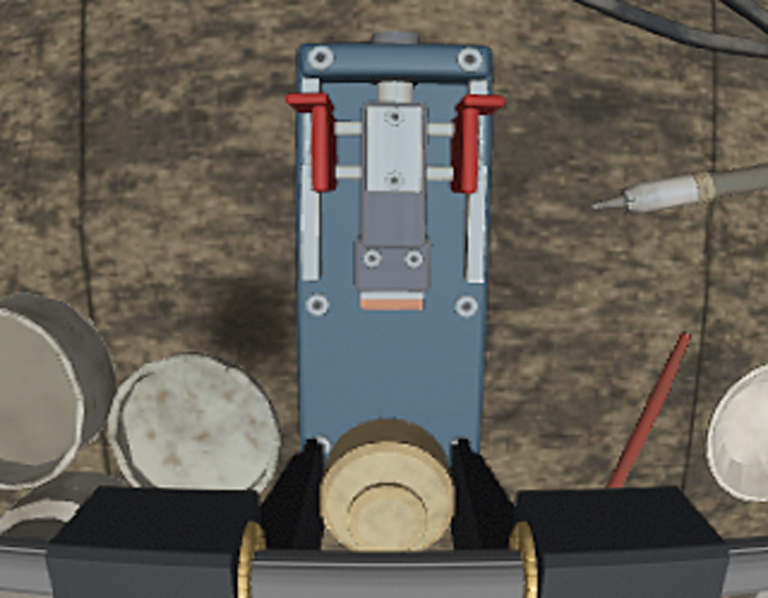

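drive_tool --increments '[[[-0.13,0.07,0.4],[0,0,0]],[[0,0,0.9],[0,0,0]],[[0,0,0.9],[0,0,0]],[[0,0,0.5],[0,0,0]],[[0,0,0.2],[0,0,0]]]'

```text
t: 17.95
eef_pos: [575.3, 168.3, 24.4]
tcp_rot: [-3.138, 0.001, 1.572]
ft_force: [0.0, -0.1, -2.0]
opening: 0.324
```

drive_tool --increments '[[[0,0,0.1],[0,0,0]],[[0,0,0],[0,0,0]],[[0,0,0],[0,0,0]]]'

```text
t: 18.2
eef_pos: [577.3, 168.5, 25.1]
tcp_rot: [3.14, -0.0, 1.572]
ft_force: [0.3, 0.9, -1.3]
opening: 0.327
```

drive_tool --increments '[[[0.02,-0.03,0.1],[0,0,0]],[[0,0,0.06],[0,0,0]],[[0,0,0],[0,0,0]],[[0,0,0],[0,0,0]]]'

```text
t: 18.53
eef_pos: [576.0, 168.9, 19.9]
tcp_rot: [3.141, -0.0, 1.571]
ft_force: [-0.6, 0.1, -1.3]
opening: 0.323
```

drive_tool --increments '[[[0,0,0.04],[0,0,0]],[[0,0,0],[0,0,0]],[[0,0,0],[0,0,0]]]'

```text
t: 18.78
eef_pos: [576.1, 168.9, 18.6]
tcp_rot: [3.141, -0.0, 1.571]
ft_force: [0.5, -0.1, -0.1]
opening: 0.327
```

drive_tool --increments '[[[0,0,0.03],[0,0,0]],[[0,0,0],[0,0,0]],[[0,0,0],[0,0,0]]]'

```text
t: 19.03
eef_pos: [576.2, 168.9, 18.5]
tcp_rot: [3.141, -0.0, 1.571]
ft_force: [-2.9, -0.7, 10.6]
opening: 0.325
```

drive_tool --increments '[[[0,0,0],[0,0,0]],[[0,0,0],[0,0,0]],[[0,0,0],[0,0,0]],[[0,0,0],[0,0,0]]]' --jaw 0.0

```text
t: 19.37
eef_pos: [575.9, 168.9, 17.4]
tcp_rot: [-3.141, -0.0, 1.571]
ft_force: [0.1, -1.0, -0.1]
opening: 0.492
```

drive_tool --increments '[[[0,0,-0.3],[0,0,0]],[[0,0,-0.6],[0,0,0]],[[0,0,-0.9],[0,0,0]],[[0,0,-0.9],[0,0,0]],[[0.3,0,-0.3],[0,0,0]]]'

```text
t: 19.78
eef_pos: [577.2, 177.4, 111.5]
tcp_rot: [3.137, -0.001, 1.57]
ft_force: [1.1, -0.8, 0.8]
opening: 0.5
```

drive_tool --increments '[[[0.3,0,0],[0,0,0]],[[0,0,0],[0,0,0]],[[0,0,0],[0,0,0]]]' --jaw 0.8

```text
t: 20.03
eef_pos: [575.2, 187.4, 106.3]
tcp_rot: [-3.14, 0.0, 1.573]
ft_force: [-0.2, -0.2, -0.5]
opening: 0.655
```

Run:
```python
from h import *
p=shot('wrist','w13.png'); np.save('w13.npy',p['world_to_cam']); st()
a=cv2.resize(p['pixels'][40:300,160:480],None,fx=2.4,fy=2.3,interpolation=cv2.INTER_CUBIC); cv2.imwrite('pics/w13c.png',a)
```

```text
20.08 [575.2 187.1 106.1] [-3.139  0.     1.572] [ 0.2 -0.1  0.7] 0.695
```

View pics/w13c.png

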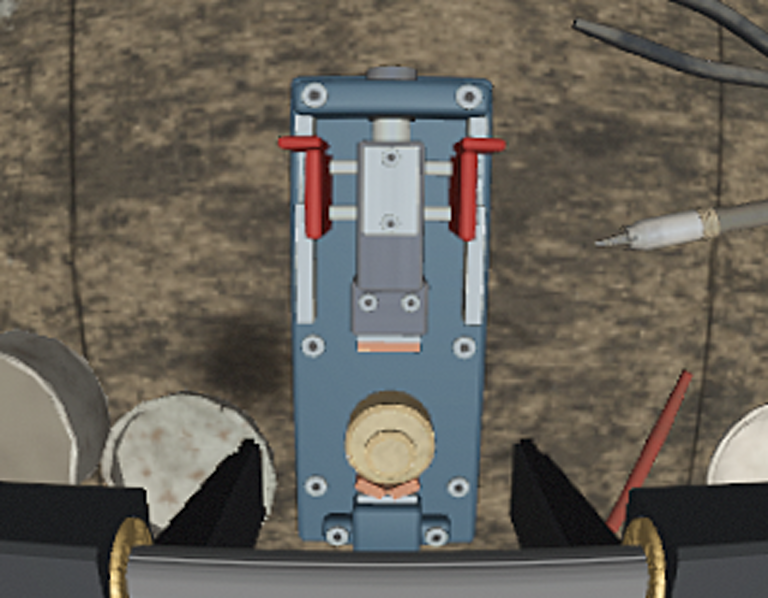

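Run:
```python
from h import *
M=np.load('w13.npy')
wz=lambda u,v,z:np.round(ray_at_z((160+u/2.4-.3,40+v/2.3-.3),z,M,**W,fish=True),1)
print('lip front',wz(290,149,61),wz(490,151,61),'lip rear',wz(300,138,61),wz(490,139,61),'tab front',wz(316,238,61),wz(465,239,61))
print('lip outer',wz(278,143,61),wz(506,145,61))
print('weight knob',wz(389,446,42),'pad face',wz(389,351,24))
```

```text
lip front [547.6 273.9  61. ] [604.8 273.4  61. ] lip rear [550.5 277.2  61. ] [604.8 277.1  61. ] tab front [554.9 246.8  61. ] [597.9 246.5  61. ]
lip outer [544.1 275.8  61. ] [609.5 275.4  61. ]
weight knob [576.1 172.8  42. ] pad face [576.1 202.8  24. ]
```

drive_tool --increments '[[[0.5,0.03,0],[0,0,0]],[[0.9,0,0],[0,0,0]],[[0.7,0,0],[0,0,0]],[[0.3,0,0.2],[0,0,0]],[[0.03,0,0.5],[0,0,0]]]'

```text
t: 20.5
eef_pos: [577.1, 262.0, 86.6]
tcp_rot: [3.14, -0.001, 1.573]
ft_force: [-0.3, -0.3, -0.0]
opening: 0.9
```

drive_tool --increments '[[[0,0,0.8],[0,0,0]],[[0,0,0.6],[0,0,0]],[[0,0,0.3],[0,0,0]],[[0,0,0.08],[0,0,0]],[[0,0,0],[0,0,0]]]'

```text
t: 20.92
eef_pos: [576.6, 259.6, 32.3]
tcp_rot: [-3.14, 0.0, 1.571]
ft_force: [-0.2, 0.8, 0.2]
opening: 0.897
```

drive_tool --increments '[[[0,0,0],[0,0,0]],[[0,0,0],[0,0,0]]]'

```text
t: 21.08
eef_pos: [577.3, 259.9, 34.1]
tcp_rot: [3.14, -0.001, 1.571]
ft_force: [0.1, -0.4, -0.6]
opening: 0.898
```

Run:
```python
from h import *
p=shot('wrist','w14.png'); np.save('w14.npy',p['world_to_cam']); st()
a=cv2.resize(p['pixels'][100:300,220:420],None,fx=3,fy=3,interpolation=cv2.INTER_CUBIC); cv2.imwrite('pics/w14c.png',a)
```

```text
21.13 [577.3 259.9  34.2] [ 3.140e+00 -1.000e-03  1.571e+00] [-0.4 -0.1  0.4] 0.899
```

View pics/w14c.png

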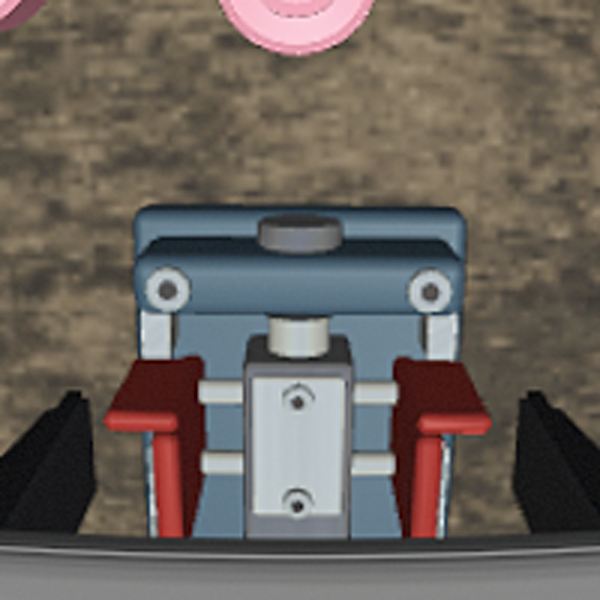

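drive_tool --increments '[[[0.05,-0.03,0.06],[0,0,0]],[[0,0,0],[0,0,0]],[[0,0,0],[0,0,0]],[[0,0,0],[0,0,0]],[[0,0,0],[0,0,0]]]' --jaw -0.4

```text
t: 21.55
eef_pos: [576.0, 261.3, 31.4]
tcp_rot: [3.141, -0.0, 1.571]
ft_force: [0.5, 0.5, -0.7]
opening: 0.606
```

drive_tool --increments '[[[0,0,0],[0,0,0]],[[0,0,0],[0,0,0]],[[0,0,0],[0,0,0]],[[0,0,0],[0,0,0]]]'

```text
t: 21.88
eef_pos: [576.0, 260.3, 31.6]
tcp_rot: [-3.141, 0.001, 1.571]
ft_force: [-0.1, -9.8, 4.4]
opening: 0.354
```

drive_tool --increments '[[[0,0,0],[0,0,0]],[[0,0,0],[0,0,0]]]'

```text
t: 22.05
eef_pos: [576.0, 260.0, 31.6]
tcp_rot: [-3.141, 0.001, 1.571]
ft_force: [0.2, -10.0, 4.3]
opening: 0.355
```

drive_tool --increments '[[[-0.05,0,0],[0,0,0]],[[-0.08,0,0],[0,0,0]],[[-0.08,0,0],[0,0,0]],[[-0.08,0,0],[0,0,0]],[[-0.08,0,0],[0,0,0]]]'

```text
t: 22.47
eef_pos: [576.0, 248.9, 31.6]
tcp_rot: [-3.141, 0.001, 1.571]
ft_force: [-0.3, -8.1, 4.3]
opening: 0.358
```

drive_tool --increments '[[[-0.08,0,0],[0,0,0]],[[-0.05,0,0],[0,0,0]],[[-0.03,0,0],[0,0,0]],[[0,0,0],[0,0,0]]]'

```text
t: 22.8
eef_pos: [575.9, 244.1, 31.6]
tcp_rot: [-3.141, 0.001, 1.571]
ft_force: [-0.9, -9.3, 4.9]
opening: 0.355
```

Run:
```python
from h import *
p=shot('side','s15.png'); st()
a=cv2.resize(p['pixels'][170:260,310:410],None,fx=6,fy=6,interpolation=cv2.INTER_CUBIC); cv2.imwrite('pics/s15c.png',a)
```

```text
22.85 [575.9 244.2  31.6] [-3.141e+00  1.000e-03  1.571e+00] [-0.5 -8.7  4.3] 0.353
```

View pics/s15c.png

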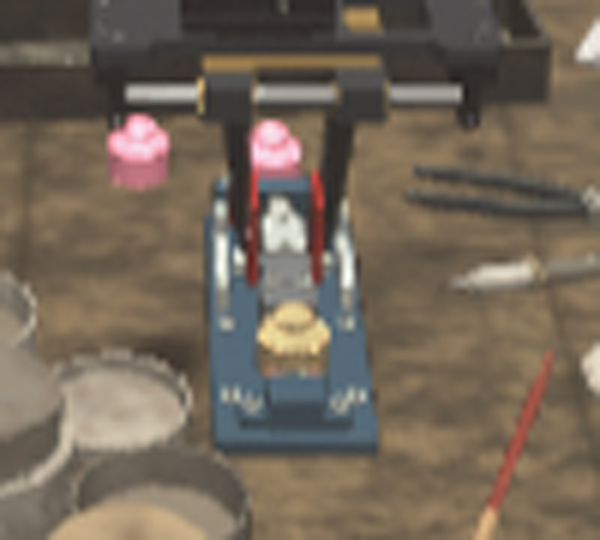

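drive_tool --increments '[[[-0.05,0,0],[0,0,0]],[[-0.05,0,0],[0,0,0]],[[0,0,0],[0,0,0]]]'

```text
t: 23.1
eef_pos: [575.9, 241.2, 31.6]
tcp_rot: [-3.141, 0.001, 1.571]
ft_force: [-1.7, -7.3, 4.5]
opening: 0.355
```

drive_tool --increments '[[[-0.05,0,0],[0,0,0]],[[-0.03,0,0],[0,0,0]],[[0,0,0],[0,0,0]]]'

```text
t: 23.35
eef_pos: [575.9, 240.3, 31.6]
tcp_rot: [3.141, -0.001, 1.571]
ft_force: [-1.9, 2.3, 5.8]
opening: 0.355
```

drive_tool --increments '[[[-0.03,0,0],[0,0,0]],[[0,0,0],[0,0,0]]]'

```text
t: 23.52
eef_pos: [575.9, 240.1, 31.7]
tcp_rot: [3.141, -0.001, 1.571]
ft_force: [-2.4, 7.2, 5.7]
opening: 0.353
```

Run:
```python
from h import *
p=shot('wrist','w16.png'); np.save('w16.npy',p['world_to_cam']); st()
a=cv2.resize(p['pixels'][100:300,220:420],None,fx=3,fy=3,interpolation=cv2.INTER_CUBIC); cv2.imwrite('pics/w16c.png',a)
q=shot('side','s16.png')
b=cv2.resize(q['pixels'][190:250,335:385],None,fx=10,fy=10,interpolation=cv2.INTER_CUBIC); cv2.imwrite('pics/s16c.png',b)
```

```text
23.57 [575.9 240.1  31.7] [ 3.141e+00 -1.000e-03  1.571e+00] [-2.1  6.4  5. ] 0.354
```

View pics/w16c.png

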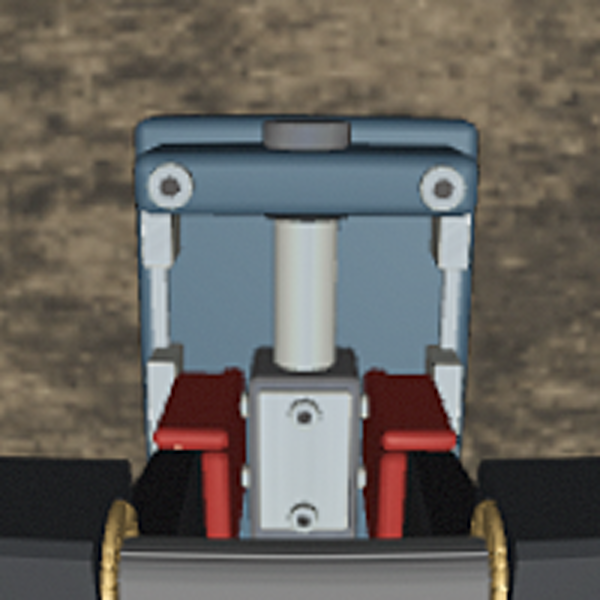

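View pics/s16c.png

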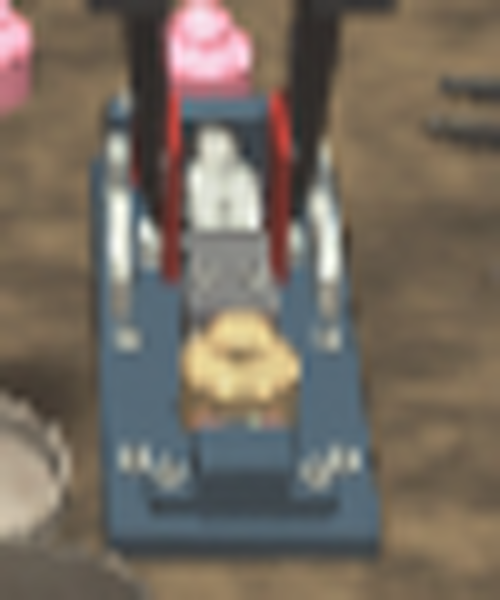

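Run:
```python
from h import *
for n,r in [('w16.npy',448),('w14.npy',431),('w3.npy',343),('w4.npy',422)]:
    M=np.load(n)
    wz=lambda u,v,z:np.round(ray_at_z((220+u/3-.3,100+v/3-.3),z,M,**W,fish=True),1)
    print(n,wz(190,r,61),wz(420,r,61))
M=np.load('w16.npy'); print('plate front',wz(137,213,35))
```

```text
w16.npy [557.4 253.3  61. ] [595.5 253.2  61. ]
w14.npy [558.6 275.1  61. ] [597.1 275.1  61. ]
w3.npy [549.2 245.3  61. ] [600.7 245.4  61. ]
w4.npy [558.2 246.   61. ] [596.3 246.   61. ]
plate front [545.7 288.2  35. ]
```

drive_tool --increments '[[[0.03,0,0],[0,0,0]],[[0,0,0],[0,0,0]],[[0,0,0],[0,0,0]],[[0,0,0],[0,0,0]],[[0,0,0],[0,0,0]]]' --jaw 0.7

```text
t: 24.03
eef_pos: [575.9, 239.8, 31.2]
tcp_rot: [-3.141, 0.0, 1.572]
ft_force: [-0.2, 0.7, 0.0]
opening: 0.651
```

drive_tool --increments '[[[0,0,0],[0,0,0]],[[0,0,0],[0,0,0]],[[0,0,0],[0,0,0]]]'

```text
t: 24.28
eef_pos: [575.9, 239.9, 31.3]
tcp_rot: [3.142, -0.0, 1.571]
ft_force: [0.7, 0.7, -0.6]
opening: 0.829
```

drive_tool --increments '[[[0,0,-0.4],[0,0,0]],[[0,0,-0.8],[0,0,0]],[[0,0,-1],[0,0,0]],[[0,0,-1],[0,0,0]],[[-0.5,0,-0.5],[0,0,0]]]'

```text
t: 24.7
eef_pos: [576.8, 226.5, 146.6]
tcp_rot: [3.137, -0.002, 1.573]
ft_force: [0.5, 0.1, 1.2]
opening: 0.853
```

drive_tool --increments '[[[-0.9,0,0],[0,0,0]],[[-0.6,0,0],[0,0,0]],[[0,0,0],[0,0,0]],[[0,0,0],[0,0,0]],[[0,0,0],[0,0,0]]]'

```text
t: 25.12
eef_pos: [575.9, 180.0, 142.4]
tcp_rot: [-3.142, -0.0, 1.571]
ft_force: [-0.1, 0.4, 0.5]
opening: 0.85
```

Run:
```python
from h import *
p=shot('wrist','w17.png'); np.save('w17.npy',p['world_to_cam']); st()
a=cv2.resize(p['pixels'][0:300,160:480],None,fx=2,fy=2,interpolation=cv2.INTER_CUBIC); cv2.imwrite('pics/w17c.png',a)
q=shot('side','s17.png')
b=cv2.resize(q['pixels'][150:300,290:450],None,fx=4,fy=4,interpolation=cv2.INTER_CUBIC); cv2.imwrite('pics/s17c.png',b)
print([np.round(d['point']) for d in env.tip_of('oil_vial',q)])
```

```text
25.17 [575.9 180.3 142.3] [-3.141 -0.     1.572] [-0.3  0.2 -0.4] 0.85
[array([638., -34.,   3.]), array([576., 238.,  52.])]
```

View pics/w17c.png

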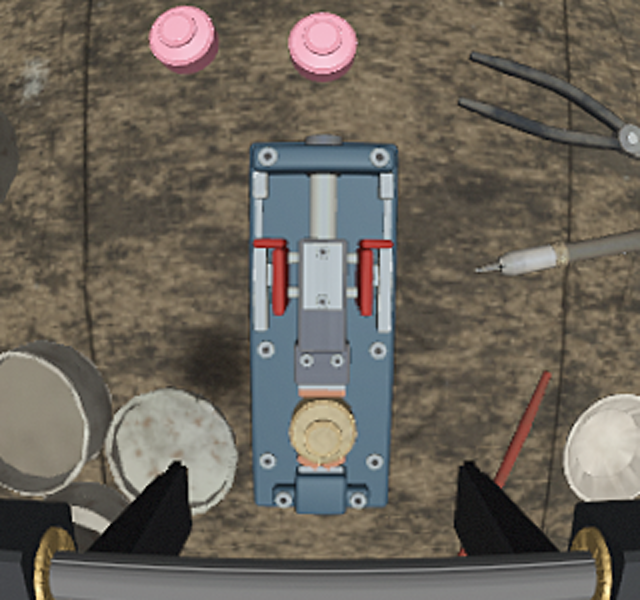

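View pics/s17c.png

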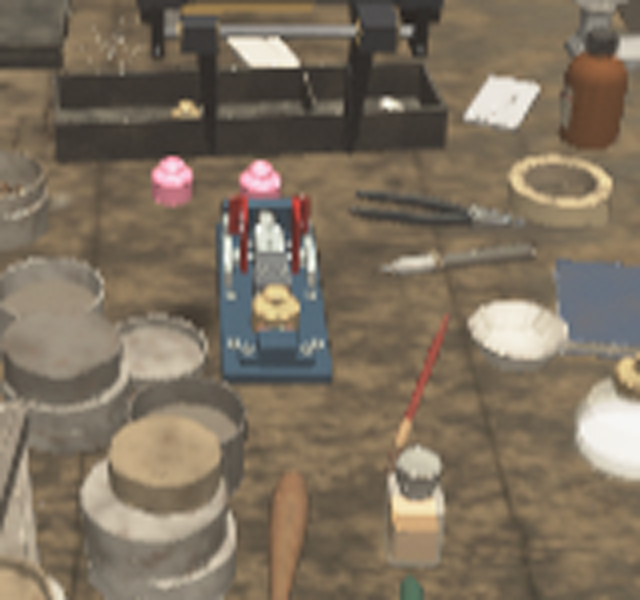

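The final pictures show:
- **Clamp:** the large weight at (322,432) in the wrist crop is upright, with the pad on one side and the vee on the other.
- **Tray:** the small weight stands in the tray at (186,105) in the side crop.
- **Vial:** the oil vial stands at (418,505) in the side crop.

The gripper is clear of everything, so I am handing in.

```bash
python3 -c "
from h import *
print(env.job_done()); st()"
```

```text
the job is handed in; nothing more can be done
None
the job is handed in; nothing more can be done
```

The job is done and handed in at about 25 s of the 64 s allowed, with the gripper clear of everything.

**What I did**
1. Squeezed the tabs and pulled the jaw to its stop, where the force rose to 22 N. I then let go and it latched.
2. Stood the small weight in the tray's long compartment, lowering it until it touched the floor.
3. Stood the large weight on the clamp bed about 3–4 mm short of the seat.
4. Squeezed the tabs again and eased the jaw in, holding about 10 N of spring force. When the force reversed, showing the jaw was on the weight, I let go.

**Last checks**
- **Jaw:** lip positions in the wrist pictures put the jaw at about 16.3 mm just before I let go. The stated value for gripping the large weight is 16.5 mm.
- **Weights:** the last wrist and side pictures show the large weight upright between the pad and the vee. They also show the small weight standing in the long compartment.
- **Oil vial:** it is still standing. The detector put it at (638, −34), within its error of the first readings of about (642, −35). It also gave one false second hit, on the clamp.

**What disagreed**
- **Tray:** my first estimate of its position from the top camera was about 10 mm off the detector's. I used a closer wrist picture instead.
- **Large weight height:** one three-view fit gave 18 mm for the knob top instead of 30 mm, because one of its pictures was taken while the arm was still settling. I confirmed the position with a close wrist picture before grasping.

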